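# Press a cap mat onto a tube rack and hold it

### The arm

A 7-joint arm with a two-finger parallel gripper is mounted at the origin on the work surface. World frame = base frame: x ahead of the robot, y to its left, z up, the work surface at z = 0. Lengths are in m, angles in degrees, forces in N, time in s.
With the tool pointing down it reaches from about 0.425 to 0.875 m from the base axis. Payload 4.7 kg.
Tool frame: the origin (TCP) lies on the centre line of the jaws, within the pads' length; the fingertips stand 14 mm ahead of it and the grasp point (between the pads) lies 5 mm behind it; z points along the fingers, y is the line along which they close (so a half turn about z gives the same grasp; the last joint's range is limited). The gripper opens to 87 mm and grips with 3 to 60 N. Pads are 19 mm wide; open, the fingers measure 117 mm over their backs; the gripper's body (75 mm by 190 mm) begins 51 mm behind the grasp point.
Start: joints at [-73.963, 18.392, -4.016, 83.108, 1.295, 78.541, -3.26], TCP at [0.171, 0.627, 0.237] pointing down, gripper open.
Joint ranges: [-163.93, 163.93], [-17.29, 119.83], [-79.2, 71.16], [3.27, 140.29], [-89.18, 269.18], [5.43, 117.66], [-154.24, 154.24]. Speed limits (degrees/s): [147.25, 147.25, 180, 180, 180, 180, 180].

### API

Orientations are given as [roll, pitch, yaw] about the fixed x, y, z axes, in that order (R = Rz(yaw) Ry(pitch) Rx(roll)).
In Python, from cell import env gives the robot as it stands.
- The arm moves only by the tool jog_arm, never from a script. Its argument "motion" is a list that holds one entry, the list of rows, each a list of 7 numbers: the shift along the tool's x, y, z in units of 0.1 m (1.0 is 0.1 m), then the turn, a rotation vector about the tool's x, y, z in units of 180 degrees (1.0 is 180 degrees), then the closure, from 0 (fully open) to 1 (shut). A call has 1 to 5 rows; each row is the pose to reach, as a shift and turn from the pose commanded when the call began, along the tool's axes at that moment, turning the shorter way round; what a row does not reach only later rows make up. A row lasts 1/10 s, in which the tool goes at most 50 mm and 8.59 degrees, less where a joint would pass 70% of its speed; a pose out of reach is approached as far as the arm can. A call with a number of a shift or a turn outside -1 to 1 is refused whole. A call with a gripper value outside its range is refused whole. The fingers move at their own pace and stop on an object; "grip_force" is the grip in N (left out, the last holds). Time passes only in rows, so rows that repeat a pose let the fingers close. It gives the time, the measured TCP pose, the force, the opening and the grip force at its end, in the units of the state.
- env.get_obs(): the state, without advancing time (a new reading comes with each control period).
- env.read_camera(name): name is "scene" or "top" or "wrist"; returns (picture, depth): 400x640x3 uint8, red, green, blue; 400x640 float32, m along the optical axis (not along the pixel's ray), 0 where there is no reading.
- env.camera_info(name): a dict with "camera_matrix" (3x3 intrinsics, pixels), "origin" and "orientation" of the camera in the world; the wrist camera has in their place "mount" (4x4, takes a point from camera to tool coordinates, whose origin is the TCP and whose axes are the flange's). Camera axes: x right, y down, z forward; pixel columns grow to the right and rows downward; lengths in m; the calibration is good to about 2 mm. A picture is of the moment at which its call begins: read the wrist's pose just before it. camera_info takes no time and is no camera call.
- env.sign_off(): hands the job in; it is judged then, once.
The state is a dict: "time_s": time; "qpos": joint angles; "joint_velocities": joint speeds; "effort": joint torques, N m; "tool_pos": TCP position; "tool_rot": TCP orientation; "force": force on the tool from outside, world axes, zero at the start; "wrist_torque": the same for the moment, N m; "grip_width": finger opening in m; "grasp_force": force on a finger pad.
Only numpy, scipy, OpenCV 4.12 (cv2) and the standard library are available. Lean on these libraries where they do the work, as an engineer would, in place of code of your own. Each camera call takes 0.05 s, during which the arm holds its last target. There are 200 camera calls.

### The job

Get the cap mat pressed onto the rack of tubes that stands in the hinged press: lift the canister off the rack by its bail and set it down upright on the rubber mat without dropping it, swing the press lid down onto the rack, then take the collared pin from its stand and put it through the hole in the lid into the bush of the pillar below. Push the pin down by its grip until its collar has forced the lid fully shut against the springs, and finish still holding the pin and pressing down, since the lid springs up again as soon as the push stops. Do not knock the other things on the bench about or tip the canister over.

Things in the scene. Friction and masses are not known exactly. Their poses are not given: they have to be found in the camera images.
- press: Fixed press, aluminium base 240 x 150 x 20 mm; origin on the bench, 5 mm ahead of the base's centre; +x to the hinge (back), -x to the front, +z up. Along its x (mm): hinge axis +105 (parallel to y), rack centre 0, pillar and lid hole -85. A sprung nest carries the rack. Two hinge towers 92 high at x = 105, y = +-62.
- lid_hinge (a point): Middle of the hinge axis, 79 mm above the bench, axes as press. The lid is a plate 10 mm thick, its mid-plane through this axis: 104 wide from 5 to 163 mm from the axis, then a tongue 60 wide to 213 mm. Two ribs 8 wide, 6 high on its outer face, 44 mm either side of the middle, 15 to 135 mm from the axis.
- lid (a joint): Opening angle, rad: 0 shut and level (hard stop), 1.57 upright, 1.85 back stop; starts at 1.45 to 1.8, leaning. Stiff hinge (0.3 N m): stays near upright, may sink by itself below 0.5. Push it over from behind, on the outer face, with shut fingers. It comes to rest on the rack at 0.03 to 0.06; from there 6 to 10 N down at its hole shuts it; it springs up when let go.
- lid_hole (a point): Centre of the pin hole (15 mm across, through the 10 mm plate, chamfered) on the lid's outer face, 190 mm from the hinge axis; 84 mm above the bench with the lid shut, up to 15 mm higher with the lid resting on the rack, where the pin already passes both holes.
- bush (a point): Centre of the mouth of the bush (hole 14.5 mm across, vertical, 50 mm deep) in the top of the steel pillar, 70 mm above the bench; the lid hole comes right above it when the lid is down. Pillar 40 x 44 mm.
- rack: Tube rack 85 x 127 mm, 45 mm high with its flat grey cap mat, standing in the press nest; origin at the centre of its underside, 32 mm above the bench; its top is 77 mm above the bench. Stays where it is.
- canister: Closed round steel canister, 79 mm across at its lid, 82 mm high, about 0.45 kg (varies by a quarter), with a fixed arched steel bail; stands on the rack. Origin at the centre of its underside, z up, x along the bail.
- bail (a point): Middle of the bail's straight level top, a round bar 9 mm thick, straight over 52 mm along the canister's x, 130 mm above the canister's underside and 48 mm clear above its lid.
- mat: Flat black rubber bench mat 180 (x) x 160 (y) x 2 mm, fixed on the bench beside the press and empty: the place for the canister. Origin at its centre on the bench.
- pin: Guide pin, 93 mm long, 90 g, upright in its stand. Origin at its lower tip, z up: steel shank 12 mm across from 0 to 48 mm (tapered to 7 over the first 5), steel collar 30 across from 48 to 54, black round grip 22 across from 54 to 93. With the collar on the shut lid the tip is 36 mm above the bench.
- pin_tip (a point): The pin's lower tip, 2 mm above the bench at the start.
- pin_stand: Fixed white block 46 x 46 x 50 mm that holds the pin in a through bore 13.5 mm wide, the collar resting on top; origin at the centre of its underside. A like block nearby, on the other side of the small bottle, holds a decapper.
- reagent: Bystander: small bottle 40 mm across, 65 mm high, between the two stands. Origin at its underside.
- decapper: Bystander: tube decapper with a tapered handle and no wide collar, standing in the other block (46 x 46 x 50 mm), 114 mm long, its top 116 mm above the bench. Origin at its lower tip.
- spare_rack: Bystander: another tube rack, 85 x 127 x 45 mm, on the bench to the left.
- mouse: Bystander: round black computer mouse 62 mm across, 34 mm high, far side.
- cryobox: Bystander: cardboard freezer box 135 x 135 x 54 mm, far side.
- tip_box: Bystander: blue pipette tip box 85 x 125 x 67 mm, far right.
- barcode_reader: Bystander: black hand-held barcode reader lying down, 185 mm long, 62 wide, 45 high, left.
There are look-alikes about, which are no part of the job. What is shaped like the canister but purple is not meant. Leave any purple look-alike of the pin alone.

How it is judged:
By the outcome, as a careful person would: the job done as asked, in the order asked, and still so for the second after the job is handed in, while the arm keeps its last pose, push and grip.
It also fails if it takes over 72 s, if anything falls off the work surface, if the arm or the gripper's body presses on something with over 40 N, if the wrist force passes 120 N, or if a joint passes its speed limit or range.

## Working session

There is one attempt and no reset: what is moved stays moved. The work goes in short steps, Python scripts to look and compute and a tool call to move; the robot and the scene stay as the last step left them, time stands still between calls to the robot, and variables do not carry over. Pictures are saved under pics/ and viewed, at most 10 in all, crops included, and the job is handed in when it is done.

Besides the shell and the picture viewer there is one more tool, called after "Call:" as a command line: name --argument value ..., lists and objects as JSON in quotes. jog_arm: Moves the arm, as the interface text tells. Shifts and turns lie within -1 to 1; 1 stands for 0.1 m of shift or 180 degrees of turn. Its arguments: {"type":"object","properties":{"motion":{"type":"array","items":{"type":"array","items":{"type":"array","items":{"type":"number"}}}},"grip_force":{"type":"number"}},"required":["motion"]}

```bash
mkdir -p pics; ls; cat > h.py <<'E'
import numpy as np, cv2
from scipy.spatial.transform import Rotation as R
from cell import env
def cam(name):
    ob=env.get_obs(); img,d=env.read_camera(name); ci=env.camera_info(name)
    K=np.array(ci["camera_matrix"])
    if name=="wrist":
        T=np.eye(4); T[:3,:3]=R.from_euler('xyz',ob["tool_rot"],degrees=True).as_matrix(); T[:3,3]=ob["tool_pos"]
        M=T@np.array(ci["mount"])
    else:
        M=np.eye(4); o=np.array(ci["orientation"])
        M[:3,:3]=o if o.shape==(3,3) else R.from_euler('xyz',o,degrees=True).as_matrix()
        M[:3,3]=ci["origin"]
    return img,d,K,M
def cloud(d,K,M):
    v,u=np.mgrid[:d.shape[0],:d.shape[1]]
    p=np.stack([(u-K[0,2])/K[0,0]*d,(v-K[1,2])/K[1,1]*d,d],-1)
    P=p@M[:3,:3].T+M[:3,3]; P[d==0]=np.nan
    return P
def save(n,img): cv2.imwrite(f"pics/{n}.png",img[...,::-1])
def st():
    o=env.get_obs()
    for k in("time_s","qpos","tool_pos","tool_rot","force","grip_width","grasp_force"): print(k,np.round(o[k],4))
E
python3 - <<'E'
from h import *
print(env.camera_info("scene"));print(env.camera_info("wrist")); print(env.camera_info("top"))
for n in("top","scene"):
    img,d,K,M=cam(n); save(n+"0",img); np.savez(n+"0",img=img,P=cloud(d,K,M))
st()
E
```

```text
pics
{'camera_matrix': array([[402.02874827,   0.        , 321.02445618],
       [  0.        , 402.02874827, 197.90548089],
       [  0.        ,   0.        ,   1.        ]]), 'origin': array([1.22792534, 0.274157  , 0.74550682]), 'orientation': array([-129.39238642,   -0.65759627,  111.94465364])}
{'camera_matrix': array([[356.28425523,   0.        , 322.7138291 ],
       [  0.        , 356.28425523, 198.27574195],
       [  0.        ,   0.        ,   1.        ]]), 'mount': array([[-1.18945966e-04, -9.54555027e-01, -2.98034705e-01,
         8.25261688e-02],
       [ 9.99999355e-01,  2.23143467e-04, -1.11379179e-03,
        -3.89321429e-04],
       [ 1.12968005e-03, -2.98034645e-01,  9.54554385e-01,
        -1.48032572e-01],
       [ 0.00000000e+00,  0.00000000e+00,  0.00000000e+00,
         1.00000000e+00]])}
{'camera_matrix': array([[435.14334952,   0.        , 319.38225284],
       [  0.        , 435.14334952, 199.24027525],
       [  0.        ,   0.        ,   1.        ]]), 'origin': array([0.42463285, 0.04152442, 1.45976155]), 'orientation': array([-173.29795369,   -0.41525251,  -88.90629364])}
time_s 0.1
qpos [-73.963   18.4334  -4.0171  83.168    1.2944  78.5406  -3.2611]
tool_pos [0.1706 0.6267 0.2356]
tool_rot [-1.799031e+02  4.400000e-03  1.647730e+02]
force [-0.2199 -0.3932  0.1802]
grip_width 0.0871
grasp_force 0.0
```

View pics/top0.png

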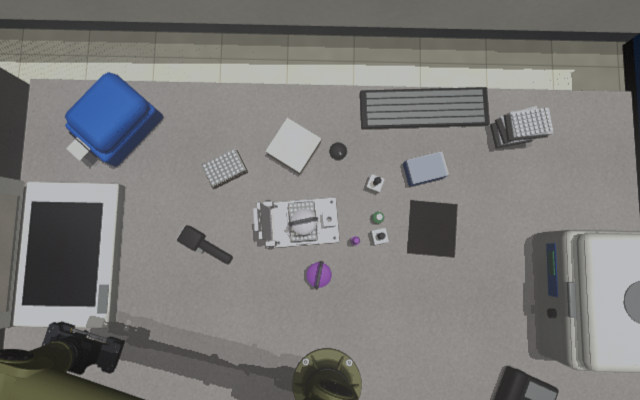

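View pics/scene0.png

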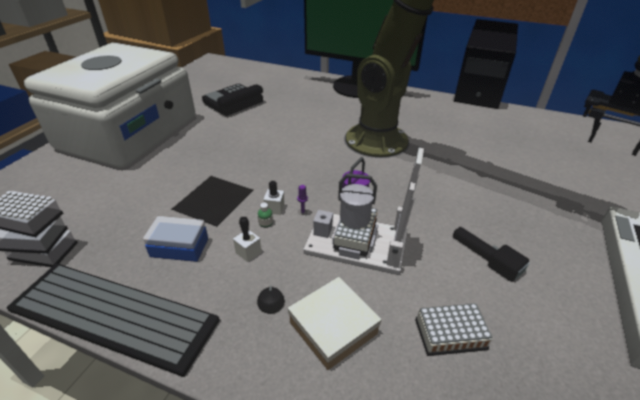

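The top view shows the press at (300,222) with its hinge to the left (world +y), the canister at (303,220), the mat at (432,229), stands at (375,184) and (380,236), and purple look-alikes at (319,274) and (355,240). I'll enlarge the crops to tell which stand holds the pin.

```bash
python3 - <<'E'
from h import *
t=np.load("top0.npz");s=np.load("scene0.npz")
a=cv2.resize(t["img"][160:270,240:470],None,fx=3.4,fy=3.4,interpolation=cv2.INTER_CUBIC)[:300]
a=cv2.resize(t["img"][165:265,245:465],(792,360),interpolation=cv2.INTER_CUBIC)
b=cv2.resize(s["img"][150:270,220:430],(420,240),interpolation=cv2.INTER_CUBIC)
c=cv2.resize(s["img"][170:270,230:320],(266,240),interpolation=cv2.INTER_CUBIC)
o=np.zeros((600,792,3),np.uint8);o[:360]=a;o[360:,:420]=b;o[360:,440:706]=c
save("crop",o)
for n,p in dict(matc=(432,229),rack=(303,222),canlid=(303,213),stA=(375,184),stB=(380,236)).items(): print(n,t["P"][p[1],p[0]])
E
```

```text
matc [ 0.5029959  -0.34419876  0.00571369]
rack [0.50793324 0.08259252 0.16221715]
canlid [0.53506856 0.08330363 0.15976829]
stA [ 0.64253125 -0.14528788  0.06199331]
stB [ 0.47299277 -0.15670585  0.0985548 ]
```

View pics/crop.png

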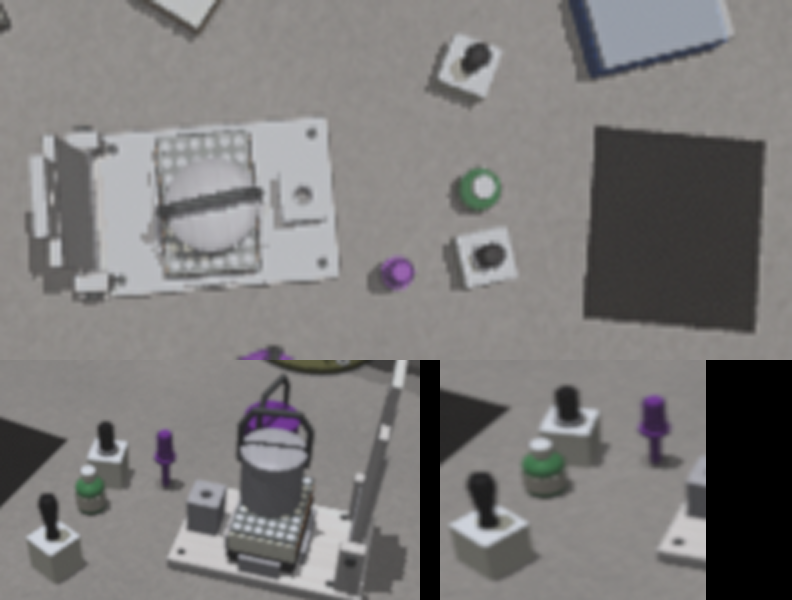

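The crop shows that the lower white stand (380,236) holds the short collared black pin. The upper stand (375,184) holds the taller decapper. The purple pin stands loose at (355,240), and the bail runs from about (289,223) to (318,218).

```bash
cat >> h.py <<'E'
def ray(u,v,K,M,z):
    r=M[:3,:3]@np.array([(u-K[0,2])/K[0,0],(v-K[1,2])/K[1,1],1]); o=M[:3,3]
    return o+r*(z-o[2])/r[2]
E
python3 - <<'E'
from h import *
t=np.load("top0.npz");ci=env.camera_info("top");K=ci["camera_matrix"];M=np.eye(4)
M[:3,:3]=R.from_euler('xyz',ci["orientation"],degrees=True).as_matrix();M[:3,3]=ci["origin"]
c=lambda x,y,z:ray(245+x/3.6,165+y/3.6,K,M,z)[:2].round(4)
print("bail",c(162,210,.207),c(260,193,.207))
print("pillar hole",c(303,195,.07))
print("baseR corners",c(326,119,.02),c(338,277,.02),"left", c(108,296,.02))
print("mat",[c(*p,.002) for p in((597,126),(765,141),(755,332),(584,317))])
print("pin top",c(490,255,.095),"stand top corners",[c(*p,.05) for p in((455,236),(508,228),(517,278),(465,288))])
print("reagent",c(483,187,.065),"purple pin",c(398,272,.093), "decap",c(478,55,.116))
s=np.load("scene0.npz")["P"]; P=t["P"]
for n,Q in(("top",P),("scene",s)):
    q=Q.reshape(-1,3)
    def sel(x0,x1,y0,y1,z0,z1): return q[(q[:,0]>x0)&(q[:,0]<x1)&(q[:,1]>y0)&(q[:,1]<y1)&(q[:,2]>z0)&(q[:,2]<z1)]
    print(n,"bench",np.median(sel(.4,.6,-.1,-.05,-.03,.03),0))
    b=sel(.4,.62,0,.16,.19,.25);print("bail",len(b),b.mean(0) if len(b) else 0, np.ptp(b,axis=0) if len(b) else 0)
    b=sel(.4,.62,0,.16,.15,.175);print("canlid",len(b),(b.min(0)+b.max(0))/2,np.median(b,0),np.ptp(b,axis=0))
    b=sel(.4,.62,.1,.3,.12,.4);
    if len(b): print("lidplate",len(b),b.min(0),b.max(0)); cc=b.mean(0);print(cc,np.linalg.svd(b-cc,full_matrices=False)[2][2])
    b=sel(.43,.6,-.04,.02,.06,.08);print("pillartop",len(b),(b.min(0)+b.max(0))/2,np.ptp(b,axis=0))
    b=sel(.44,.5,-.19,-.12,.06,.12);print("pin",len(b),b.mean(0),b.max(0))
E
```

```text
bail [0.5005 0.1185] [0.5156 0.0404]
pillar hole [0.5246 0.002 ]
baseR corners [ 0.599  -0.0195] [ 0.4536 -0.0326] left [0.4323 0.1771]
mat [array([ 0.5997, -0.2747]), array([ 0.5887, -0.4324]), array([ 0.4108, -0.4199]), array([ 0.4216, -0.2616])]
pin top [ 0.4737 -0.1607] stand top corners [array([ 0.4918, -0.1358]), array([ 0.4999, -0.1835]), array([ 0.4552, -0.1917]), array([ 0.4454, -0.145 ])]
reagent [ 0.5352 -0.1587] purple pin [ 0.4575 -0.081 ] decap [ 0.6461 -0.1467]
top bench [ 5.04972380e-01 -7.32696892e-02 -4.55645741e-04]
bail 86 [0.51004747 0.0819017  0.20742086] [0.02193168 0.07835515 0.02198553]
canlid 459 [0.51021997 0.08015801 0.15839549] [0.50576358 0.08203632 0.15819855] [0.07579473 0.07841219 0.01555621]
lidplate 586 [0.45326118 0.10000434 0.12174969] [0.55706949 0.21421616 0.29784605]
[0.50492981 0.17923797 0.2110417 ] [-0.97039381  0.19914997 -0.13665703]
pillartop 144 [0.52521788 0.00087811 0.06882069] [0.04561328 0.03600507 0.01501644]
pin 52 [ 0.47337816 -0.16049343  0.08891504] [ 0.48292307 -0.14937839  0.10129395]
scene bench [ 5.11898655e-01 -7.42498120e-02  3.63930088e-04]
bail 160 [0.51383672 0.08478783 0.20541038] [0.02563158 0.08116476 0.02302466]
canlid 654 [0.5118618  0.08460835 0.16227697] [0.51940124 0.08673805 0.15858209] [0.07913048 0.08550963 0.02440336]
lidplate 1037 [0.45632129 0.10016741 0.12028545] [0.56069274 0.21849252 0.29361314]
[0.52944502 0.1706452  0.19286675] [ 0.85900538 -0.41478273  0.3001084 ]
pillartop 187 [0.52771938 0.00207743 0.06695292] [0.04813868 0.03572857 0.01304943]
pin 111 [ 0.48096082 -0.1570528   0.08181122] [ 0.48876223 -0.14890647  0.09701603]
```

Call:
jog_arm --motion '[[[-0.2,-0.2,-0.5,0,0,0,0],[-0.2,-0.2,-1.0,0,0,0,0],[-0.2,-0.2,-1.0,0,0,0,0]]]'

```text
time_s: 0.4
tool_pos: [0.1863, 0.604, 0.3437]
tool_rot: [179.4, 0.0, 164.7]
force: [0.4, 0.1, 0.9]
grip_width: 0.087
grasp_force: 0.0
```

Call:
jog_arm --motion '[[[-0.3,-0.28,-0.02,0,0,0,0],[-0.6,-0.56,-0.03,0,0,0,0],[-0.9,-0.83,-0.05,0,0,0,0]]]'

```text
time_s: 0.7
tool_pos: [0.2502, 0.4976, 0.3408]
tool_rot: [-179.9, -0.0, 164.8]
force: [1.0, 0.1, 0.9]
grip_width: 0.0869
grasp_force: 0.0
```

Call:
jog_arm --motion '[[[-0.3,-0.28,-0.02,0,0,0,0],[-0.6,-0.56,-0.03,0,0,0,0],[-0.9,-0.83,-0.05,0,0,0,0]]]'

```text
time_s: 1.0
tool_pos: [0.3154, 0.3935, 0.346]
tool_rot: [-180.0, -0.0, 164.8]
force: [-0.5, 0.7, 0.2]
grip_width: 0.0872
grasp_force: 0.0
```

Call:
jog_arm --motion '[[[-0.3,-0.28,-0.02,0,0,0,0],[-0.6,-0.56,-0.03,0,0,0,0],[-0.9,-0.83,-0.05,0,0,0,0]]]'

```text
time_s: 1.3
tool_pos: [0.3804, 0.2898, 0.3511]
tool_rot: [-180.0, -0.0, 164.8]
force: [0.5, -0.3, -0.1]
grip_width: 0.0872
grasp_force: 0.0
```

Call:
jog_arm --motion '[[[-0.3,-0.28,-0.02,0,0,0,0],[-0.6,-0.56,-0.03,0,0,0,0],[-0.9,-0.83,-0.05,0,0,0,0]]]'

```text
time_s: 1.6
tool_pos: [0.4454, 0.1862, 0.3562]
tool_rot: [180.0, -0.0, 164.8]
force: [0.5, 0.5, -0.2]
grip_width: 0.0868
grasp_force: 0.0
```

Call:
jog_arm --motion '[[[-0.3,-0.28,-0.02,0,0,0.04,0],[-0.6,-0.56,-0.03,0,0,0.08,0],[-0.9,-0.83,-0.05,0,0,0.12,0],[-0.9,-0.83,-0.05,0,0,0.16,0],[-0.9,-0.83,-0.05,0,0,0.2,0]]]'

```text
time_s: 2.1
tool_pos: [0.5104, 0.0824, 0.361]
tool_rot: [-180.0, -0.0, 128.3]
force: [-0.6, 1.0, -0.2]
grip_width: 0.0871
grasp_force: 0.0
```

Call:
jog_arm --motion '[[[0,0,0,0,0,0.04,0],[0,0,0,0,0,0.08,0],[0,0,0,0,0,0.12,0],[0,0,0,0,0,0.155,0],[0,0,0,0,0,0.155,0]]]'

```text
time_s: 2.6
tool_pos: [0.5099, 0.0841, 0.361]
tool_rot: [-180.0, 0.0, 100.9]
force: [-0.1, 0.1, 1.2]
grip_width: 0.0868
grasp_force: 0.0
```

```bash
python3 - <<'E'
from h import *
st()
img,d,K,M=cam("wrist"); save("w1",img); P=cloud(d,K,M); np.savez("w1",img=img,P=P,K=K,M=M)
print(M.round(3))
q=P.reshape(-1,3)
def sel(x0,x1,y0,y1,z0,z1): return q[(q[:,0]>x0)&(q[:,0]<x1)&(q[:,1]>y0)&(q[:,1]<y1)&(q[:,2]>z0)&(q[:,2]<z1)]
b=sel(.4,.62,0,.16,.195,.225);c=b.mean(0);v=np.linalg.svd(b-c,full_matrices=False)[2][0];print("bail",len(b),b.min(0),b.max(0),c,v)
for z in (.15,.2,.25,.28):
    b=sel(.4,.62,.12,.3,z-.01,z+.01);print(z,len(b),b.min(0) if len(b) else 0,b.max(0) if len(b) else 0)
b=sel(.4,.62,0,.16,.155,.17);print("lid",(b.min(0)+b.max(0))/2,np.ptp(b,axis=0))
E
```

```text
time_s 2.6
qpos [-39.7805  -0.5549  27.431   90.6592   0.2584  89.8678  -1.483 ]
tool_pos [0.5099 0.0841 0.361 ]
tool_rot [-1.799656e+02  3.600000e-03  1.008684e+02]
force [-0.0667  0.0902  1.1626]
grip_width 0.0868
grasp_force 0.0
[[ 0.982  0.18   0.054  0.494]
 [ 0.188 -0.937 -0.295  0.165]
 [-0.002  0.3   -0.954  0.509]
 [ 0.     0.     0.     1.   ]]
bail 822 [0.49747007 0.04417627 0.19505811] [0.52111787 0.11975505 0.21355745] [0.508161   0.08650385 0.20869532] [ 0.22105598 -0.97259658  0.07204267]
0.15 389 [0.45420849 0.12004962 0.1400879 ] [0.55538018 0.19742459 0.15995281]
0.2 562 [0.45388886 0.12005002 0.19003622] [0.55547656 0.20119416 0.2099824 ]
0.25 1323 [0.45233121 0.19253844 0.24000423] [0.5557709  0.21201887 0.25999853]
0.28 831 [0.47447925 0.19631142 0.27001813] [0.5343222  0.21324955 0.28999387]
lid [0.50903651 0.08352518 0.16239688] [0.07841981 0.08242844 0.01478903]
```

View pics/w1.png

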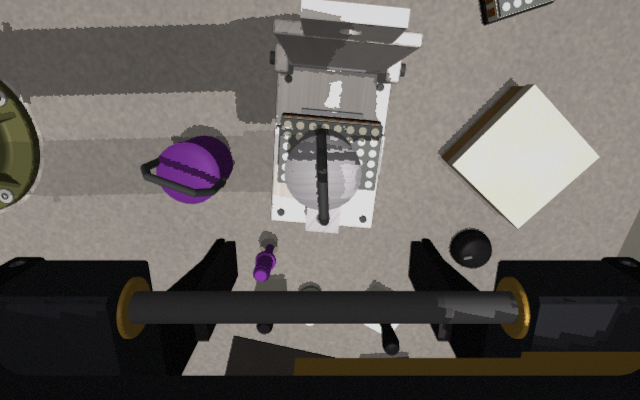

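The wrist view shows the canister under the gripper, with its bail from (322,130) to (323,220). The lid plate leans slightly backward (y about 0.205 at the top), and the rack is clear. I'll check the bail's angle more precisely.

```bash
python3 - <<'E'
from h import *
w=np.load("w1.npz");K,M=w["K"],w["M"]
q=w["P"].reshape(-1,3)
b=q[(abs(q[:,0]-.51)<.06)&(abs(q[:,1]-.083)<.045)&(q[:,2]>.203)&(q[:,2]<.225)]
r=cv2.fitLine(b[:,:2].astype(np.float32),cv2.DIST_HUBER,0,.01,.01).ravel();print(r,b.min(0),b.max(0),np.degrees(np.arctan2(r[1],r[0])))
print(ray(322,130,K,M,.207),ray(323,220,K,M,.207))
E
```

```text
[ 0.22247891 -0.9749375   0.50864184  0.08433917] [0.49850759 0.04926142 0.20304412] [0.51972355 0.11415589 0.21355745] -77.145325
[0.49968413 0.1303468  0.207     ] [0.51571776 0.05133352 0.207     ]
```

Call:
jog_arm --motion '[[[0,0,0.4,0,0,-0.006,0],[-0.01,0,0.8,0,0,-0.006,0],[-0.01,0,0.9,0,0,-0.006,0]]]'

```text
time_s: 2.95
tool_pos: [0.5077, 0.0825, 0.2673]
tool_rot: [-179.6, 0.0, 102.1]
force: [0.5, -0.7, 0.3]
grip_width: 0.0873
grasp_force: 0.0
```

Call:
jog_arm --motion '[[[0,0,0.3,0,0,0,0],[0,0,0.6,0,0,0,0],[0,0,0.69,0,0,0,0],[0,0,0.69,0,0,0,0],[0,0,0.69,0,0,0,0.5]]]' --grip_force 40

```text
time_s: 3.45
tool_pos: [0.5113, 0.0833, 0.2043]
tool_rot: [179.9, -0.0, 102.0]
force: [0.3, 0.0, 0.5]
grip_width: 0.0842
grasp_force: 0.0
```

Call:
jog_arm --motion '[[[0,0,0,0,0,0,0.8],[0,0,0,0,0,0,1],[0,0,0,0,0,0,1],[0,0,0,0,0,0,1],[0,0,0,0,0,0,1]]]'

```text
time_s: 3.95
tool_pos: [0.5103, 0.083, 0.2027]
tool_rot: [180.0, -0.0, 102.0]
force: [0.7, 0.7, -0.3]
grip_width: 0.0469
grasp_force: 0.0
```

Call:
jog_arm --motion '[[[0,0,0,0,0,0,1],[0,0,0,0,0,0,1],[0,0,0,0,0,0,1],[0,0,0,0,0,0,1],[0,0,0,0,0,0,1]]]'

```text
time_s: 4.45
tool_pos: [0.5101, 0.083, 0.2025]
tool_rot: [-180.0, -0.0, 102.0]
force: [-0.2, 0.7, 0.6]
grip_width: 0.0081
grasp_force: 40.1
```

Call:
jog_arm --motion '[[[0,0,-0.05,0,0,0,1],[0,0,-0.15,0,0,0,1],[0,0,-0.3,0,0,0,1],[0,0,-0.45,0,0,0,1],[0,0,-0.6,0,0,0,1]]]'

```text
time_s: 4.95
tool_pos: [0.5102, 0.083, 0.2639]
tool_rot: [180.0, -0.0, 101.9]
force: [0.8, 0.5, -4.6]
grip_width: 0.0077
grasp_force: 40.0
```

Call:
jog_arm --motion '[[[-0.03,0,-0.1,0,0,0,1],[-0.1,-0.02,-0.17,0,0,0,1],[-0.25,-0.05,-0.2,0,0,0,1],[-0.45,-0.1,-0.2,0,0,0,1],[-0.65,-0.15,-0.2,0,0,0,1]]]'

```text
time_s: 5.45
tool_pos: [0.5085, 0.014, 0.2822]
tool_rot: [-179.9, 0.0, 101.9]
force: [-0.3, -0.3, -3.1]
grip_width: 0.0074
grasp_force: 40.0
```

Call:
jog_arm --motion '[[[-0.2,-0.05,0,0,0,0,1],[-0.4,-0.1,0,0,0,0,1],[-0.6,-0.15,0,0,0,0,1],[-0.8,-0.2,0,0,0,0,1],[-1.0,-0.23,0,0,0,0,1]]]'

```text
time_s: 5.95
tool_pos: [0.5061, -0.0889, 0.2821]
tool_rot: [-179.9, -0.0, 101.8]
force: [0.4, 0.2, -3.6]
grip_width: 0.0074
grasp_force: 40.0
```

Call:
jog_arm --motion '[[[-0.2,-0.05,0,0,0,0,1],[-0.4,-0.1,0,0,0,0,1],[-0.6,-0.15,0,0,0,0,1],[-0.8,-0.2,0,0,0,0,1],[-1.0,-0.23,0,0,0,0,1]]]'

```text
time_s: 6.45
tool_pos: [0.504, -0.1913, 0.2822]
tool_rot: [-179.9, -0.0, 101.9]
force: [0.3, 0.4, -2.9]
grip_width: 0.0077
grasp_force: 40.0
```

Call:
jog_arm --motion '[[[-0.2,-0.05,0,0,0,0,1],[-0.4,-0.1,0,0,0,0,1],[-0.6,-0.14,0,0,0,0,1],[-0.8,-0.18,0,0,0,0,1],[-0.95,-0.2,0,0,0,0,1]]]'

```text
time_s: 6.95
tool_pos: [0.5037, -0.2889, 0.2822]
tool_rot: [-179.9, 0.0, 101.8]
force: [0.2, 0.7, -3.2]
grip_width: 0.0077
grasp_force: 40.0
```

Call:
jog_arm --motion '[[[-0.15,-0.03,0.05,0,0,0,1],[-0.3,-0.06,0.15,0,0,0,1],[-0.42,-0.09,0.35,0,0,0,1],[-0.5,-0.1,0.6,0,0,0,1],[-0.57,-0.11,0.8,0,0,0,1]]]'

```text
time_s: 7.45
tool_pos: [0.5046, -0.3456, 0.2009]
tool_rot: [-179.9, -0.0, 101.8]
force: [0.2, -0.4, -3.3]
grip_width: 0.0073
grasp_force: 40.0
```

Call:
jog_arm --motion '[[[0,0,0.2,0,0,0,1],[0,0,0.4,0,0,0,1],[0,0,0.55,0,0,0,1],[0,0,0.63,0,0,0,1],[0,0,0.66,0,0,0,1]]]'

```text
time_s: 7.95
tool_pos: [0.5059, -0.3441, 0.1358]
tool_rot: [-179.9, -0.0, 101.9]
force: [0.3, 0.0, -3.2]
grip_width: 0.008
grasp_force: 40.0
```

```bash
python3 - <<'E'
from h import *
st()
img,d,K,M=cam("scene"); P=cloud(d,K,M).reshape(-1,3)
b=P[(P[:,0]>.42)&(P[:,0]<.6)&(P[:,1]<-.26)&(P[:,1]>-.44)&(P[:,2]>.012)&(P[:,2]<.08)];print(np.percentile(b,[1,50,99],axis=0),(b.min(0)+b.max(0))/2)
E
```

```text
time_s 7.95
qpos [ -5.8178  22.5402  46.7546  97.3249 -17.5141  67.8431  57.4064]
tool_pos [ 0.5059 -0.3441  0.1358]
tool_rot [-1.799307e+02 -3.630000e-02  1.019369e+02]
force [ 0.2953  0.0202 -3.2184]
grip_width 0.008
grasp_force 39.9872
[[ 0.49116939 -0.36447634  0.01362075]
 [ 0.53511779 -0.31821542  0.04720199]
 [ 0.54597247 -0.30018531  0.07867593]] [ 0.51414754 -0.34059972  0.04588076]
```

Lower the last ~9 mm slowly and watch the force.

Call:
jog_arm --motion '[[[0,0,0.02,0,0,0,1],[0,0,0.04,0,0,0,1],[0,0,0.05,0,0,0,1],[0,0,0.06,0,0,0,1],[0,0,0.06,0,0,0,1]]]'

```text
time_s: 8.5
tool_pos: [0.5066, -0.344, 0.1306]
tool_rot: [180.0, -0.0, 102.0]
force: [-0.6, -0.8, -3.6]
grip_width: 0.0076
grasp_force: 40.0
```

Call:
jog_arm --motion '[[[0,0,0.01,0,0,0,1],[0,0,0.02,0,0,0,1],[0,0,0.03,0,0,0,1],[0,0,0.03,0,0,0,1],[0,0,0.03,0,0,0,1]]]'

```text
time_s: 9.0
tool_pos: [0.5067, -0.3439, 0.1276]
tool_rot: [180.0, 0.0, 102.0]
force: [1.0, 0.7, -2.4]
grip_width: 0.0076
grasp_force: 40.0
```

Call:
jog_arm --motion '[[[0,0,0.01,0,0,0,1],[0,0,0.015,0,0,0,1],[0,0,0.02,0,0,0,1],[0,0,0.02,0,0,0,1]]]'

```text
time_s: 9.4
tool_pos: [0.5073, -0.3445, 0.1276]
tool_rot: [179.9, 0.0, 102.0]
force: [-1.8, 1.2, 8.2]
grip_width: 0.0074
grasp_force: 40.0
```

Call:
jog_arm --motion '[[[0,0,-0.02,0,0,0,0.9],[0,0,-0.02,0,0,0,0.8],[0,0,-0.02,0,0,0,0.5],[0,0,-0.02,0,0,0,0.4],[0,0,-0.02,0,0,0,0.3]]]'

```text
time_s: 9.9
tool_pos: [0.5066, -0.3441, 0.1276]
tool_rot: [180.0, 0.0, 101.9]
force: [-0.2, -0.1, -0.4]
grip_width: 0.033
grasp_force: 0.0
```

Call:
jog_arm --motion '[[[0,0,0,0,0,0,0.3],[0,0,0,0,0,0,0.3],[0,0,-0.2,0,0,0,0.3],[0,0,-0.6,0,0,0,0.3],[0,0,-1.0,0,0,0,0.3]]]'

```text
time_s: 10.4
tool_pos: [0.506, -0.3437, 0.2281]
tool_rot: [-179.9, -0.1, 101.9]
force: [-0.1, -0.6, -0.1]
grip_width: 0.06
grasp_force: 0.0
```

```bash
python3 - <<'E'
from h import *
st()
img,d,K,M=cam("top"); save("t2",cv2.resize(img[150:290,230:470],(800,467))); P=cloud(d,K,M); np.savez("t2",P=P,K=K,M=M)
img,d,K,M=cam("scene"); save("s2",cv2.resize(img[120:260,160:430],(800,415))) 
q=P.reshape(-1,3)
def sel(x0,x1,y0,y1,z0,z1): return q[(q[:,0]>x0)&(q[:,0]<x1)&(q[:,1]>y0)&(q[:,1]<y1)&(q[:,2]>z0)&(q[:,2]<z1)]
for z in (.12,.15,.2,.25,.28):
    b=sel(.4,.62,.12,.3,z-.01,z+.01);print(z,len(b),np.round(np.percentile(b,[2,50,98],axis=0),3).tolist() if len(b) else 0)
E
```

```text
time_s 10.4
qpos [ -7.6883  18.0963  48.7587  91.0385 -13.818   77.2704  54.6909]
tool_pos [ 0.506  -0.3437  0.2281]
tool_rot [-1.799124e+02 -5.400000e-02  1.019400e+02]
force [-0.1493 -0.6118 -0.0962]
grip_width 0.06
grasp_force 0.0
0.12 36 [[0.457, 0.186, 0.11], [0.507, 0.191, 0.12], [0.552, 0.196, 0.128]]
0.15 38 [[0.458, 0.187, 0.141], [0.505, 0.192, 0.15], [0.554, 0.198, 0.16]]
0.2 48 [[0.454, 0.19, 0.192], [0.509, 0.195, 0.202], [0.553, 0.201, 0.21]]
0.25 69 [[0.457, 0.194, 0.24], [0.502, 0.2, 0.244], [0.553, 0.21, 0.259]]
0.28 41 [[0.479, 0.198, 0.27], [0.508, 0.202, 0.283], [0.533, 0.211, 0.289]]
```

View pics/s2.png

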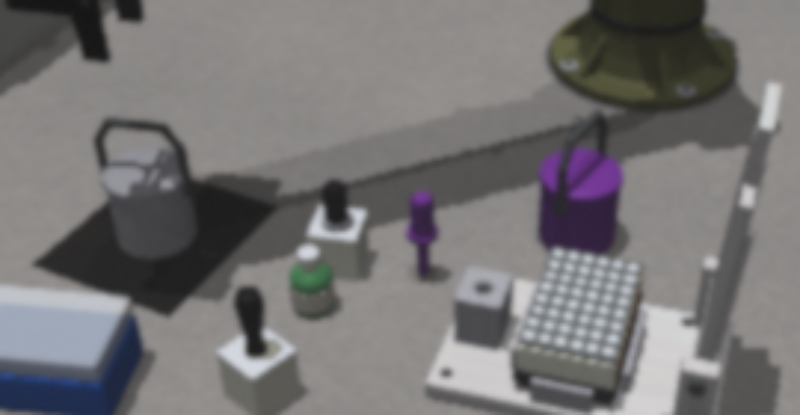

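The canister stands upright on the mat, with everything else in place. The lid is at about 1.64 rad. Next I'll go over it with shut fingers to get behind its outer face.

Call:
jog_arm --motion '[[[0,0,-0.5,0,0,0,0.5],[0,0,-1.0,0,0,0,1],[0,0,-1.0,0,0,0,1]]]'

```text
time_s: 10.8
tool_pos: [0.5083, -0.3463, 0.3343]
tool_rot: [179.5, 0.4, 101.9]
force: [-0.3, -0.2, 0.4]
grip_width: 0.0442
grasp_force: 0.0
```

Call:
jog_arm --motion '[[[0.3,0.06,-0.05,0,0,0.01,1],[0.65,0.13,-0.1,0,0,0.02,1],[1.0,0.21,-0.15,0,0,0.03,1]]]'

```text
time_s: 11.1
tool_pos: [0.5059, -0.241, 0.3419]
tool_rot: [-180.0, -0.0, 96.4]
force: [1.0, 0.6, 0.4]
grip_width: 0.021
grasp_force: 0.0
```

Call:
jog_arm --motion '[[[0.35,0.03,0,0,0,0,1],[0.7,0.06,0,0,0,0,1],[1.0,0.09,0,0,0,0.006,1]]]'

```text
time_s: 11.4
tool_pos: [0.5036, -0.1392, 0.342]
tool_rot: [-180.0, -0.1, 95.5]
force: [1.0, 0.5, -0.6]
grip_width: 0.0021
grasp_force: 0.0
```

Call:
jog_arm --motion '[[[0.35,0.03,0,0,0,0,1],[0.7,0.06,0,0,0,0,1],[1.0,0.09,0,0,0,0,1]]]'

```text
time_s: 11.7
tool_pos: [0.5029, -0.0389, 0.3419]
tool_rot: [-180.0, -0.0, 95.6]
force: [1.0, 0.8, 0.3]
grip_width: 0.0
grasp_force: 0.0
```

Call:
jog_arm --motion '[[[0.35,0.03,0,0,0,0,1],[0.7,0.06,0,0,0,0,1],[1.0,0.09,0,0,0,0,1]]]'

```text
time_s: 12.0
tool_pos: [0.5023, 0.0615, 0.3419]
tool_rot: [-180.0, -0.0, 95.5]
force: [-0.6, 0.3, -0.1]
grip_width: 0.0006
grasp_force: 0.0
```

```bash
cat >> h.py <<'E'
def go(x,y,z,yaw=None):
    o=env.get_obs(); Q=R.from_euler('xyz',o["tool_rot"],degrees=True)
    s=Q.inv().apply(np.array([x,y,z])-o["tool_pos"])*10
    print("shift",s.round(3))
    if yaw is not None:
        print("turn",((Q.inv()*R.from_euler('xyz',[180,0,yaw],degrees=True)).as_rotvec()/np.pi).round(4))
E
python3 - <<'E'
from h import *
st(); go(.505,.265,.345,95.5)
E
```

```text
time_s 12.0
qpos [-40.4731  -2.1613  29.8161  94.1329   1.0383  87.7732  -5.1685]
tool_pos [0.5023 0.0615 0.3419]
tool_rot [-1.799666e+02 -3.410000e-02  9.554700e+01]
force [-0.6333  0.2578 -0.0774]
grip_width 0.0006
grasp_force 0.0
shift [ 2.023  0.224 -0.03 ]
turn [-0.0002 -0.0002  0.0003]
```

Call:
jog_arm --motion '[[[0.35,0.04,0,0,0,0,1],[0.7,0.08,0,0,0,0,1],[1.0,0.11,0,0,0,0,1]]]'

```text
time_s: 12.3
tool_pos: [0.5037, 0.162, 0.3417]
tool_rot: [-180.0, -0.0, 95.5]
force: [-0.4, -0.4, 0.1]
grip_width: 0.0001
grasp_force: 0.0
```

Call:
jog_arm --motion '[[[0.35,0.04,0,0,0,0,1],[0.7,0.08,0,0,0,0,1],[1.0,0.11,0,0,0,0,1],[1.02,0.11,0,0,0,0,1]]]'

```text
out of range; nothing moved
```

Call:
jog_arm --motion '[[[0.02,0,0.3,0,0,0,1],[0.02,0,0.6,0,0,0,1],[0.02,0,0.83,0,0,0,1],[0.02,0,0.83,0,0,0,1]]]'

```text
time_s: 12.7
tool_pos: [0.5017, 0.1612, 0.2556]
tool_rot: [-179.6, 0.1, 95.5]
force: [-0.7, 0.4, -0.2]
grip_width: 0.0005
grasp_force: 0.0
```

My second move was refused because 1.02 is out of range, so the fingers came down in front of the lid. They touched nothing. I'll go back up and over.

Call:
jog_arm --motion '[[[0,0,-0.4,0,0,0,1],[0,0,-0.83,0,0,0,1],[0,0,-0.9,0,0,0,1],[0,0,-0.9,0,0,0,1]]]'

```text
time_s: 13.1
tool_pos: [0.5051, 0.1621, 0.3524]
tool_rot: [179.7, -0.1, 95.5]
force: [-0.4, -0.4, -0.2]
grip_width: 0.0005
grasp_force: 0.0
```

Call:
jog_arm --motion '[[[0.35,0.04,0,0,0,0,1],[0.7,0.08,0,0,0,0,1],[1.0,0.11,0,0,0,0,1],[1.0,0.11,0,0,0,0,1]]]'

```text
time_s: 13.5
tool_pos: [0.5032, 0.268, 0.3472]
tool_rot: [-179.8, -0.0, 95.9]
force: [0.2, 0.3, 0.7]
grip_width: 0.0005
grasp_force: 0.0
```

Call:
jog_arm --motion '[[[0,0,0.4,0,0,-0.002,1],[0,0,0.8,0,0,-0.002,1],[0,0,0.93,0,0,-0.002,1],[0,0,0.93,0,0,-0.002,1]]]'

```text
time_s: 13.9
tool_pos: [0.5041, 0.2613, 0.2542]
tool_rot: [-179.7, 0.1, 95.8]
force: [0.2, 0.3, 0.1]
grip_width: 0.0002
grasp_force: 0.0
```

Call:
jog_arm --motion '[[[-0.3,0,0,0,0,0,1],[-0.5,0,0,0,0,0,1],[-0.64,0,0,0,0,0,1],[-0.85,0,0.02,0,0,0,1],[-1.0,0,0.03,0,0,0,1]]]'

```text
time_s: 14.4
tool_pos: [0.5163, 0.1626, 0.255]
tool_rot: [179.9, -0.1, 95.8]
force: [-0.4, 2.3, -2.1]
grip_width: 0.0002
grasp_force: 1.0
```

```bash
python3 - <<'E'
from h import *
st()
img,d,K,M=cam("scene"); q=cloud(d,K,M).reshape(-1,3)
for z in (.12,.15,.2):
    b=q[(abs(q[:,0]-.51)<.1)&(abs(q[:,1]-.15)<.1)&(abs(q[:,2]-z)<.01)];print(z,len(b),np.round(np.percentile(b,[2,50,98],axis=0),3).tolist() if len(b) else 0)
E
```

```text
time_s 14.4
qpos [-44.0345   4.2931  25.2156  98.1217  -1.9341  77.848  -12.6606]
tool_pos [0.5163 0.1626 0.255 ]
tool_rot [ 1.798666e+02 -9.580000e-02  9.581800e+01]
force [-0.3517  2.2989 -2.0935]
grip_width 0.0002
grasp_force 1.0134
0.12 122 [[0.465, 0.183, 0.11], [0.52, 0.189, 0.12], [0.561, 0.199, 0.129]]
0.15 129 [[0.466, 0.173, 0.14], [0.52, 0.18, 0.15], [0.562, 0.19, 0.16]]
0.2 140 [[0.469, 0.16, 0.191], [0.54, 0.166, 0.2], [0.563, 0.177, 0.21]]
```

Call:
jog_arm --motion '[[[-0.2,0,0.07,0,0,0,1],[-0.4,0,0.17,0,0,0,1],[-0.6,0,0.29,0,0,0,1],[-0.76,0,0.42,0,0,0,1],[-0.9,0,0.56,0,0,0,1]]]'

```text
time_s: 14.95
tool_pos: [0.5253, 0.0747, 0.1977]
tool_rot: [179.9, -0.1, 95.9]
force: [0.5, 5.2, -3.7]
grip_width: 0.0006
grasp_force: 2.7
```

Call:
jog_arm --motion '[[[-0.13,0,0.18,0,0,0,1],[-0.2,0,0.31,0,0,0,1],[-0.26,0,0.44,0,0,0,1],[-0.31,0,0.58,0,0,0,1],[-0.34,0,0.7,0,0,0,1]]]'

```text
time_s: 15.45
tool_pos: [0.5286, 0.0412, 0.1272]
tool_rot: [179.9, -0.1, 95.9]
force: [0.8, 4.6, -1.5]
grip_width: 0.0002
grasp_force: 3.0
```

```bash
python3 - <<'E'
from h import *
st()
img,d,K,M=cam("scene"); save("s3",cv2.resize(img[120:280,260:460],(800,640))[:600]);q=cloud(d,K,M).reshape(-1,3)
E
```

```text
time_s 15.45
qpos [-35.51     9.1175  30.8451 108.9299  -5.3203  63.265    3.3133]
tool_pos [0.5286 0.0412 0.1272]
tool_rot [ 1.799393e+02 -8.900000e-02  9.590400e+01]
force [ 0.7786  4.6488 -1.513 ]
grip_width 0.0002
grasp_force 3.0082
```

View pics/s3.png

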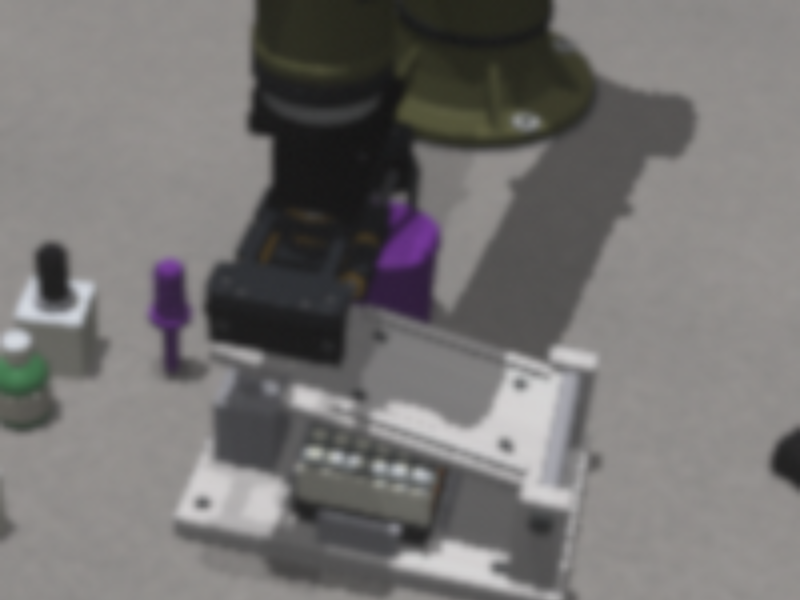

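The lid is tilted most of the way down (about 10°) onto the rack, with the fingers on top. I'll lower it gently until it rests.

Call:
jog_arm --motion '[[[-0.01,0,0.04,0,0,0,1],[-0.01,0,0.08,0,0,0,1],[-0.01,0,0.12,0,0,0,1],[-0.01,0,0.15,0,0,0,1],[-0.01,0,0.15,0,0,0,1]]]'

```text
time_s: 16.0
tool_pos: [0.5281, 0.0386, 0.1123]
tool_rot: [-180.0, 0.0, 95.8]
force: [0.6, 0.4, 0.0]
grip_width: 0.001
grasp_force: 0.0
```

Call:
jog_arm --motion '[[[0,0,-0.3,0,0,0,1],[0,0,-0.7,0,0,0,0.8],[-0.2,0,-1.0,0,0,0,0.5],[-0.5,0,-1.0,0,0,0,0.3],[-0.8,0,-1.0,0,0,0,0.3]]]'

```text
time_s: 16.5
tool_pos: [0.5374, -0.0414, 0.2143]
tool_rot: [179.8, -0.0, 95.9]
force: [0.9, 0.1, -1.2]
grip_width: 0.0248
grasp_force: 0.0
```

Call:
jog_arm --motion '[[[0,0,-0.3,0,0,0,0.3],[0,0,-0.3,0,0,0,0.3],[0,0,-0.3,0,0,0,0.3]]]'

```text
time_s: 16.8
tool_pos: [0.5368, -0.0408, 0.2432]
tool_rot: [179.9, -0.0, 95.8]
force: [-0.1, 0.5, -0.9]
grip_width: 0.0485
grasp_force: 0.0
```

```bash
python3 - <<'E'
from h import *
st()
img,d,K,M=cam("wrist"); P=cloud(d,K,M); np.savez("w4",img=img,P=P,K=K,M=M); save("w4",img)
E
```

```text
time_s 16.8
qpos [-31.5257   4.4264  35.0943  99.7382  -2.6549  76.5606   9.939 ]
tool_pos [ 0.5368 -0.0408  0.2432]
tool_rot [ 1.799039e+02 -2.370000e-02  9.583750e+01]
force [-0.0796  0.5023 -0.918 ]
grip_width 0.0485
grasp_force 0.0
```

View pics/w4.png

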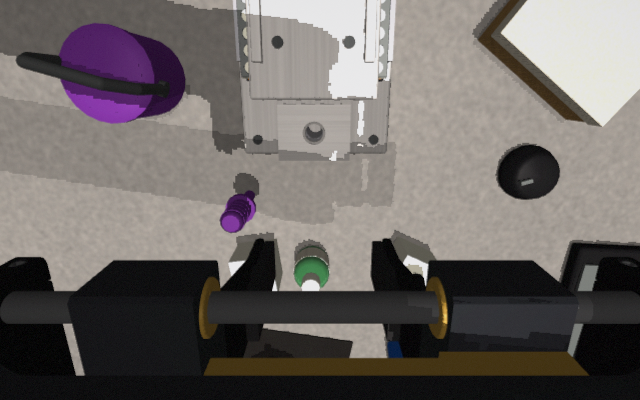

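The lid is down on the rack, with the hole at about (314,132). I'll enlarge it to refine the position.

```bash
python3 - <<'E'
from h import *
w=np.load("w4.npz");K,M,P,img=w["K"],w["M"],w["P"],w["img"]
save("c4",cv2.resize(img[95:165,270:360],(720,560),interpolation=cv2.INTER_CUBIC))
# lid plane on tongue around the hole
m=np.zeros(P.shape[:2],bool); m[108:155,282:348]=1; m[118:146,300:328]=0
q=P[m]; q=q[q[:,2]>.075]; A=np.c_[q[:,:2],np.ones(len(q))]; c=np.linalg.lstsq(A,q[:,2],rcond=None)[0]
u=np.array([-.095,.995]); print(len(q),"grad along u",c[:2]@u,"z at hole",c@[.525,.002,1],np.std(A@c-q[:,2]))
z=c@[.525,.002,1]
print(ray(314,132,K,M,z))
print("edges",ray(277,158,K,M,z),ray(349,158,K,M,z),"plate edge pts",ray(250,98,K,M,z),ray(385,98,K,M,z))
print("press corners",ray(388,152,K,M,.02),ray(243,152,K,M,.02))
E
```

```text
2311 grad along u -0.047215347436433505 z at hole 0.0927472965045639 0.000711511233745347
[0.52464299 0.00435923 0.0927473 ]
edges [ 0.49548496 -0.02056682  0.0927473 ] [ 0.55623328 -0.01436612  0.0927473 ] plate edge pts [0.47070579 0.02616214 0.0927473 ] [0.57907954 0.03722783 0.0927473 ]
press corners [ 0.60301615 -0.01735661  0.02      ] [ 0.4516364 -0.0328088  0.02     ]
```

View pics/c4.png

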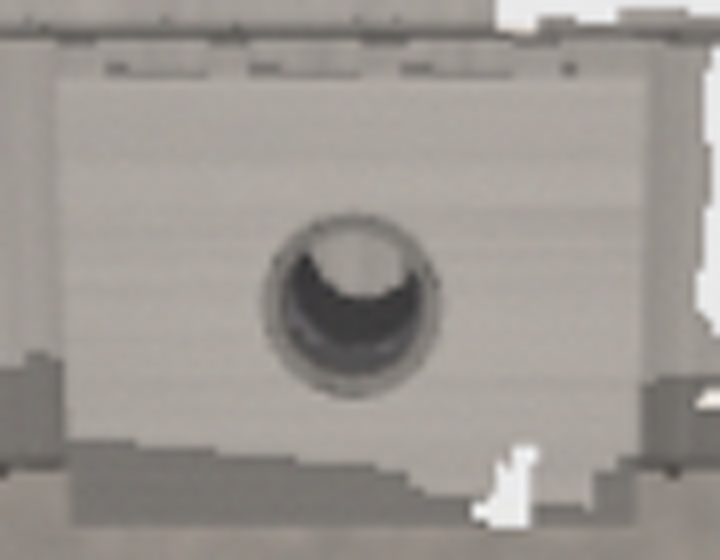

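The hole's chamfer ring is centred at (351,305) in the crop, which is pixel (313.4,132.7). The lid tilt is 0.047 rad and the hole height 93 mm, as expected. I'll look at the pin from the same relative pose so camera bias cancels.

Call:
jog_arm --motion '[[[-0.25,-0.1,0,0,0,0,0.54],[-0.55,-0.23,0,0,0,0,0.54],[-0.8,-0.33,0,0,0,0,0.54]]]'

```text
time_s: 17.15
tool_pos: [0.5106, -0.1245, 0.2415]
tool_rot: [-179.9, 0.0, 95.9]
force: [0.8, 0.2, 0.1]
grip_width: 0.0438
grasp_force: 0.0
```

Call:
jog_arm --motion '[[[-0.25,-0.1,0,0,0,0,0.54],[-0.55,-0.23,0,0,0,0,0.54],[-0.78,-0.33,0,0,0,0,0.54],[-0.78,-0.33,0,0,0,0,0.54],[-0.78,-0.33,0,0,0,0,0.54]]]'

```text
time_s: 17.65
tool_pos: [0.4864, -0.2043, 0.2418]
tool_rot: [-179.9, -0.1, 95.8]
force: [-0.3, 0.7, 0.5]
grip_width: 0.04
grasp_force: 0.0
```

```bash
python3 - <<'E'
from h import *
w=np.load("w4.npz");print("hole",ray(313.4,132.7,w["K"],w["M"],.0929))
st()
img,d,K,M=cam("wrist"); P=cloud(d,K,M); np.savez("w5",img=img,P=P,K=K,M=M)
save("c5",cv2.resize(img[90:180,240:380],(784,504),interpolation=cv2.INTER_CUBIC))
q=P.reshape(-1,3); b=q[(abs(q[:,0]-.474)<.03)&(abs(q[:,1]+.16)<.03)&(q[:,2]>.088)&(q[:,2]<.105)];print(len(b),(b.min(0)+b.max(0))/2,np.median(b,0),np.ptp(b,axis=0))
E
```

```text
hole [0.52420369 0.00375469 0.0929    ]
time_s 17.65
qpos [-21.549    3.1226  43.3778 101.3265  -2.2318  76.4883  28.1186]
tool_pos [ 0.4864 -0.2043  0.2418]
tool_rot [-1.79945e+02 -5.80000e-02  9.58077e+01]
force [-0.2613  0.7045  0.5295]
grip_width 0.04
grasp_force 0.0
569 [ 0.47340709 -0.16351132  0.09239948] [ 0.47342066 -0.16300237  0.094194  ] [0.02222351 0.02172774 0.00869526]
```

View pics/c5.png

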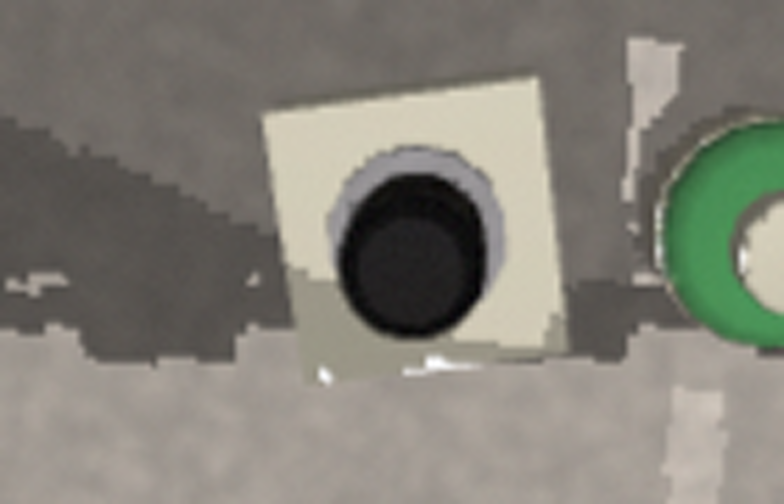

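This is the black pin with its grey collar in the white stand, its top disc centred at about (411,267) in the crop, which is pixel (313,137.3). The bottle's edge is about 40 mm to the right, clear of the half-open fingers.

Call:
jog_arm --motion '[[[0.15,-0.04,0.3,0,0,0,0.54],[0.3,-0.08,0.6,0,0,0,0.54],[0.42,-0.085,0.9,0,0,0,0.54],[0.42,-0.085,0.95,0,0,0,0.54],[0.42,-0.085,0.95,0,0,0,0.54]]]'

```text
time_s: 18.2
tool_pos: [0.474, -0.1629, 0.1471]
tool_rot: [-179.9, 0.0, 96.0]
force: [1.0, 0.4, 0.3]
grip_width: 0.0401
grasp_force: 0.0
```

```bash
python3 - <<'E'
from h import *
w=np.load("w5.npz");p=ray(313,137.3,w["K"],w["M"],.095);print("pin",p)
st(); go(p[0],p[1],.073,95.8)
E
```

```text
pin [ 0.47351285 -0.1630398   0.095     ]
time_s 18.2
qpos [-23.5755   4.1559  41.3738 111.6584  -2.9755  65.3404  24.9401]
tool_pos [ 0.474  -0.1629  0.1471]
tool_rot [-1.799005e+02  1.800000e-03  9.596990e+01]
force [0.9778 0.3539 0.2847]
grip_width 0.0401
grasp_force 0.0
shift [-0.001 -0.003  0.741]
turn [-0.0006  0.      0.0009]
```

Call:
jog_arm --motion '[[[0,0,0.3,0,0,0,0.54],[0,0,0.55,0,0,0,0.54],[0,0,0.68,0,0,0,0.54],[0,0,0.73,0,0,0,0.54],[0,0,0.73,0,0,0,0.54]]]'

```text
time_s: 18.7
tool_pos: [0.4746, -0.1642, 0.0751]
tool_rot: [180.0, 0.0, 95.8]
force: [-1.0, -0.3, 1.1]
grip_width: 0.0399
grasp_force: 0.0
```

Call:
jog_arm --motion '[[[0,0,0,0,0,0,0.6],[0,0,0,0,0,0,0.7],[0,0,0,0,0,0,0.8],[0,0,0,0,0,0,0.9],[0,0,0,0,0,0,1.0]]]' --grip_force 50

```text
time_s: 19.2
tool_pos: [0.4745, -0.1639, 0.0752]
tool_rot: [179.9, -0.0, 95.8]
force: [-0.6, 0.7, 3.5]
grip_width: 0.0204
grasp_force: 50.0
```

Call:
jog_arm --motion '[[[0,0,0,0,0,0,1],[0,0,0,0,0,0,1],[0,0,0,0,0,0,1]]]'

```text
time_s: 19.5
tool_pos: [0.4745, -0.1639, 0.0752]
tool_rot: [179.9, -0.0, 95.8]
force: [-1.0, 1.2, 5.7]
grip_width: 0.0206
grasp_force: 50.0
```

Call:
jog_arm --motion '[[[0,0,-0.1,0,0,0,1],[0,0,-0.3,0,0,0,1],[0,0,-0.55,0,0,0,1],[0,0,-0.8,0,0,0,1],[0,0,-1.0,0,0,0,1]]]'

```text
time_s: 20.0
tool_pos: [0.474, -0.1641, 0.1761]
tool_rot: [180.0, 0.0, 95.8]
force: [0.5, 0.4, -0.5]
grip_width: 0.0208
grasp_force: 50.0
```

Call:
jog_arm --motion '[[[0.05,0,-0.15,0,0,0,1],[0.2,0.08,-0.2,0,0,0,1],[0.4,0.17,-0.2,0,0,0,1],[0.6,0.25,-0.2,0,0,0,1],[0.8,0.33,-0.2,0,0,0,1]]]'

```text
time_s: 20.5
tool_pos: [0.4986, -0.0802, 0.1948]
tool_rot: [-180.0, -0.0, 95.8]
force: [-0.2, -1.0, -0.2]
grip_width: 0.0209
grasp_force: 50.0
```

Call:
jog_arm --motion '[[[0.2,0.08,0,0,0,0,1],[0.45,0.18,0,0,0,0,1],[0.7,0.3,0,0,0,0,1],[0.8,0.34,0,0,0,0,1],[0.8,0.34,0,0,0,0,1]]]'

```text
time_s: 21.0
tool_pos: [0.5244, 0.0035, 0.1944]
tool_rot: [-180.0, 0.0, 96.0]
force: [0.0, 0.0, -1.0]
grip_width: 0.0209
grasp_force: 50.0
```

```bash
python3 - <<'E'
from h import *
st(); go(.5252,.0029,.170,95.8)
img,d,K,M=cam("scene"); save("s6",cv2.resize(img[170:270,270:420],(780,520),interpolation=cv2.INTER_CUBIC))
E
```

```text
time_s 21.0
qpos [-34.279    4.5192  32.7252 105.2322  -2.5562  71.0193   5.2017]
tool_pos [0.5244 0.0035 0.1944]
tool_rot [-1.799601e+02  2.120000e-02  9.600310e+01]
force [ 0.026   0.029  -1.0324]
grip_width 0.0209
grasp_force 50.0002
shift [-0.007  0.008  0.244]
turn [-0.0002  0.0001  0.0011]
```

Call:
jog_arm --motion '[[[-0.007,0.008,0.1,0,0,0,1],[-0.007,0.008,0.18,0,0,0,1],[-0.007,0.008,0.24,0,0,0,1],[-0.007,0.008,0.28,0,0,0,1],[-0.007,0.008,0.32,0,0,0,1]]]'

```text
time_s: 21.55
tool_pos: [0.5252, 0.0012, 0.1621]
tool_rot: [-180.0, 0.0, 95.8]
force: [-0.1, 1.1, 0.1]
grip_width: 0.0205
grasp_force: 50.0
```

Call:
jog_arm --motion '[[[0,0,0.03,0,0,0,1],[0,0,0.06,0,0,0,1],[0,0,0.09,0,0,0,1],[0,0,0.12,0,0,0,1],[0,0,0.12,0,0,0,1]]]'

```text
time_s: 22.05
tool_pos: [0.5251, 0.0016, 0.1501]
tool_rot: [-180.0, -0.0, 95.8]
force: [0.0, 0.1, -0.7]
grip_width: 0.0208
grasp_force: 50.0
```

The tip is through the lid hole without contact. I'll nudge it 1 mm and continue into the bush.

Call:
jog_arm --motion '[[[0.01,0,0.03,0,0,0,1],[0.01,0,0.06,0,0,0,1],[0.01,0,0.09,0,0,0,1],[0.01,0,0.12,0,0,0,1],[0.01,0,0.12,0,0,0,1]]]'

```text
time_s: 22.55
tool_pos: [0.5248, 0.0024, 0.138]
tool_rot: [-179.9, 0.0, 95.8]
force: [0.0, -0.7, -0.8]
grip_width: 0.0208
grasp_force: 50.0
```

Call:
jog_arm --motion '[[[0,0,0.03,0,0,0,1],[0,0,0.06,0,0,0,1],[0,0,0.09,0,0,0,1],[0,0,0.12,0,0,0,1],[0,0,0.12,0,0,0,1]]]'

```text
time_s: 23.05
tool_pos: [0.5249, 0.0025, 0.126]
tool_rot: [-180.0, 0.0, 95.8]
force: [-0.1, 0.2, -0.6]
grip_width: 0.0208
grasp_force: 50.0
```

Call:
jog_arm --motion '[[[0,0,0.04,0,0,0,1],[0,0,0.07,0,0,0,1],[0,0,0.1,0,0,0,1],[0,0,0.13,0,0,0,1],[0,0,0.14,0,0,0,1]]]' --grip_force 60

```text
time_s: 23.55
tool_pos: [0.5253, 0.0024, 0.113]
tool_rot: [180.0, -0.0, 95.8]
force: [-2.9, 0.1, 5.4]
grip_width: 0.0203
grasp_force: 60.0
```

Call:
jog_arm --motion '[[[0,0,0.01,0,0,0,1],[0,0,0.02,0,0,0,1],[0,0,0.03,0,0,0,1],[0,0,0.03,0,0,0,1],[0,0,0.03,0,0,0,1]]]'

```text
time_s: 24.05
tool_pos: [0.5253, 0.0022, 0.1103]
tool_rot: [180.0, -0.0, 95.8]
force: [-2.9, -0.8, 5.9]
grip_width: 0.0208
grasp_force: 60.0
```

Call:
jog_arm --motion '[[[0,0,0.01,0,0,0,1],[0,0,0.015,0,0,0,1],[0,0,0.02,0,0,0,1],[0,0,0.02,0,0,0,1],[0,0,0.02,0,0,0,1]]]'

```text
time_s: 24.55
tool_pos: [0.5253, 0.0021, 0.1093]
tool_rot: [-180.0, -0.0, 95.8]
force: [-5.4, -2.1, 14.3]
grip_width: 0.0206
grasp_force: 60.0
```

Call:
jog_arm --motion '[[[0,0,0.005,0,0,0,1],[0,0,0.01,0,0,0,1],[0,0,0.01,0,0,0,1],[0,0,0.01,0,0,0,1],[0,0,0.01,0,0,0,1]]]'

```text
time_s: 25.05
tool_pos: [0.5254, 0.0021, 0.1091]
tool_rot: [-180.0, -0.1, 95.8]
force: [-7.3, -1.1, 18.8]
grip_width: 0.0203
grasp_force: 60.0
```

```bash
python3 - <<'E'
from h import *
st()
img,d,K,M=cam("scene"); save("s7",cv2.resize(img[150:270,160:430],(792,352),interpolation=cv2.INTER_CUBIC))
q=cloud(d,K,M).reshape(-1,3)
u=np.array([-.101,.995]);v=np.array([.995,.101])
e=q[:,:2]-[.507,.190]; s=e@u; l=e@v
for nm,mm in(("plate",(s>-.15)&(s<-.03)&(abs(l-.0)<.035)&(abs(q[:,2]-.086)<.012)),):
    b=q[mm]; print(nm,len(b)); 
    if len(b)>20:
        A=np.c_[s[mm],l[mm],np.ones(len(b))]; c=np.linalg.lstsq(A,b[:,2],rcond=None)[0]; print("slope",c,"z at hole",c@[-.19,0,1])
E
```

```text
time_s 25.05
qpos [-32.9252   9.938   32.6788 110.5883  -6.1697  61.1715   8.1519]
tool_pos [0.5254 0.0021 0.1091]
tool_rot [-1.799967e+02 -5.640000e-02  9.580620e+01]
force [-7.3377 -1.0616 18.7714]
grip_width 0.0203
grasp_force 60.0042
plate 944
slope [ 0.00036    -0.00070679  0.08433333] z at hole 0.08426492473207291
```

View pics/s7.png

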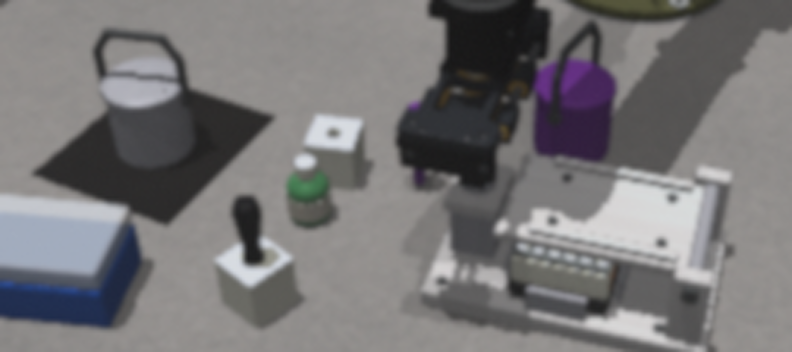

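The lid is level and shut: slope about 0, hole at 84 mm, 19 N of push. The canister stands upright on the mat and the bystanders are untouched, so I'm handing the job in.

```bash
python3 -c "
from cell import env
print(env.sign_off())"
```

```text
the job is handed in; nothing more can be done
None
```

The job is handed in at about 25 s: the canister is upright on the mat, the pin is through the lid into the bush, and the lid is fully shut, with the gripper still holding the pin and pressing down with about 19 N.

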